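Lock brass channels into a soldering rest

TASK

Build the soldering rest in the corner of the white board. Slide the stray open-up channel along the board, without lifting it, until it lies flat against the channel in the corner with its end against the low end strip. Then take the longer, open-down channel from the table and lower it gently, without dropping it, over the two flanges that meet, so that it is fully down, with its own flanges in the two troughs and its ends sticking out about equally; leave the other things where they are.

Things in the scene. Friction and masses are not known exactly. Their poses are not given: they have to be found in the camera images.
- board: white plaster board 200 (x) x 220 (y) x 12 mm, fixed on the table; origin at the centre of its underside (table height). On it two steel strips make a corner: a far strip 10 mm high along y, inner (robot-side) face at board x = +85 mm; an end strip 4 mm high along x (board x -10 to +95 mm), inner face at board y = -70 mm
- rest_place (a point): on the board (axes as the board), where the centre of the seated cap channel belongs: board x 57, y -43 mm, 30 mm above the table; the corner and stray channels are then centred 14 mm to its +x and -x side, lengths along board y, and the cap's flanges stand on their webs (18 mm above the table) and its ends overhang theirs by 6 mm each
- corner_channel_mid (a point): brass U-channel 54 mm long, 28 mm wide over the flanges, 24 mm high, flanges 5 and web 6 mm thick (inside 18 mm wide, 18 mm deep), about 170 g; point at its centre, x across its width, y along its length, z up; open side up, loose, already in the corner of the board, touching both strips
- stray_channel_mid (a point): brass U-channel 54 mm long, 28 mm wide over the flanges, 24 mm high, flanges 5 and web 6 mm thick (inside 18 mm wide, 18 mm deep), about 170 g; point at its centre, x across its width, y along its length, z up; open side up, loose, out on the board, askew by up to about 23 degrees; to be slid, not lifted
- cap_channel_mid (a point): brass U-channel 66 mm long, 28 mm wide over the flanges, 24 mm high, flanges 5 and web 6 mm thick (inside 18 mm wide, 18 mm deep), about 170 g; point at its centre, x across its width, y along its length, z up; open side DOWN (web on top), loose on the bare table to the left or right of the board; once it is seated there is no room for fingers beside its flanges, so it is gripped over its two ends (66 mm apart), near its top
- angle_offcut_mid (a point): brass angle (L-section) offcut 70 mm long, 30 mm wide, 30 mm high, not a channel; the point is 10 mm above its underside; a bystander lying on the table on the other side of the board from the cap channel
- disc_mid (a point): brass disc 20 mm across, 5 mm thick, on a near corner of the board; a bystander, point at its centre
- square_bar_mid (a point): brass bar offcut 30 x 10 x 10 mm at the edge of the board near the disc; a bystander, point at its centre
- tweezers_mid (a point): steel tweezers 145 mm long, 8 mm high, lying on the table; a bystander, point at the middle
- flux_bowl_mid (a point): small white bowl 60 mm across, 35 mm high; a bystander, point at the middle
- hammer_mid (a point): hammer 200 mm long lying on the table; a bystander, point near the middle
- flux_jar_mid (a point): jar 48 mm across, 65 mm high; a bystander, point at the middle
Not all that is in view belongs to the job. What is shaped like the part that bears cap_channel_mid but pink or purple is not meant.

How it is judged:
On the way:
1. the stray channel lies flat against the corner channel, its end at the end strip (x of corner_channel_mid in the frame of board between 0.066 and 0.077 m and y of corner_channel_mid in the frame of board between -0.05 and -0.037 m and angle between the y axis of each of corner_channel_mid, stray_channel_mid and the y axis of board, either way round below 0.1 rad and angle between each of corner_channel_mid, stray_channel_mid's own z axis and vertical below 0.08 rad and x of stray_channel_mid in the frame of board between 0.0385 and 0.049 m and y of stray_channel_mid in the frame of board between -0.05 and -0.037 m and z of stray_channel_mid in the frame of board between 0.02 and 0.027 m), for 0.2 s.
At the end, for the whole second after the job is handed in: Corner channel in its corner; stray channel against it (gap at most 4 mm), end within 6 mm of the end strip; cap open-down over the meeting flanges, fully down (within 3 mm), sideways within 8 mm, centred lengthwise within 6 mm; all square to the board (0.1 rad), upright, at rest (all of step 1 and x of cap_channel_mid in the frame of board between 0.049 and 0.065 m and y of cap_channel_mid in the frame of board between -0.049 and -0.037 m and angle between the y axis of cap_channel_mid and the y axis of board, either way round below 0.1 rad and angle between cap_channel_mid's own z axis and vertical below 0.08 rad and z of cap_channel_mid in the frame of board between 0.027 and 0.033 m and linear speed of each of corner_channel, stray_channel, cap_channel below 0.02 m/s); the robot touches nothing.
It fails at once if the stray channel is lifted off the board (more than 10 mm) (z of stray_channel_mid in the frame of board above 0.034 m).
It fails at once if the cap channel is dropped onto the others (falls faster than 0.45 m/s close above its place) (horizontal distance between cap_channel_mid and corner_channel_mid below 0.035 m and height (world z) of cap_channel_mid below 0.065 m and linear speed of cap_channel above 0.45 m/s).
It fails at once if a bystander is moved more than 30 mm (distance of any of angle_offcut_mid, disc_mid, square_bar_mid, tweezers_mid, flux_bowl_mid, hammer_mid, flux_jar_mid from where it was at the start of the episode above 0.03 m).
It also fails if it takes over 72 s, if anything falls off the work surface, if the arm or the gripper's body presses on something with over 40 N, if the wrist force passes 120 N, or if a joint passes its speed limit or range.

ROBOT

A 6-joint arm with a two-finger parallel gripper is mounted at the origin on the work surface. World frame = base frame: x ahead of the robot, y to its left, z up, the work surface at z = 0. Lengths are in m, angles in rad, forces in N, time in s.
With the tool pointing down it reaches from about 0.3 to 0.775 m from the base axis. Payload 14.6 kg.
Tool frame: the origin (TCP) lies between the finger pads; the fingertips stand 19 mm ahead of it and the grasp point (between the pads) is the TCP; z points along the fingers, x is the direction in which the jaws open and shut, and the axes are right-handed (so a half turn about z gives the same grasp; the last joint's range is limited). The gripper opens to 85 mm and grips with 20 to 120 N. Pads are 22 mm wide; open, the fingers measure 114 mm over their backs; the gripper's body (76 mm by 85 mm) begins 54 mm behind the grasp point. The pads swing forward as they close: fully open they stand 13 mm farther back than shut.
Start: joints at [-1.236, 0.3, 1.521, -0, 1.321, -0.067], TCP at [0.215, -0.506, 0.25] pointing down, gripper open.
Joint ranges: [-3.03, 3.03], [-0.79, 2.21], [0.23, 2.52], [-1.04, 4.18], [0, 3.07], [-2.55, 2.55]. Speed limits (rad/s): [2.22, 2.22, 2.57, 3.14, 3.14, 3.14].

INTERFACE

Orientations are given as a 3x3 rotation matrix whose columns are the frame's x, y, z axes.
In Python, from rig import arm, get_image, calibration gives the robot as it stands.
- The arm moves only by the tool jog_arm, never from a script. Its argument "rows" is a list of rows, each a list of 3 entries, a list of its own where there are three numbers: the opening, from -1 (shut) to 1 (fully open), so that 0 is half open, then the shift along the tool's x, y, z each as a share of 0.025 m, from -1 to 1, then the turn about the tool's z as a share of 10 degrees, from -1 to 1. A call has 1 to 12 rows; each row shifts and turns the pose as measured when the row begins, along the tool's axes as they then stand; what a row does not reach is not made up. A row lasts 1/8 s, in which the tool goes at most 62.5 mm and 10.7 degrees, less where a joint would pass 70% of its speed; a pose out of reach is approached as far as the arm can. A call with a number of a shift or a turn outside -1 to 1 is refused whole. A call with a gripper value outside its range is refused whole. The fingers move at their own pace and stop on an object; "force" is the grip in N (left out, the last holds). Time passes only in rows, so rows that do not move let the fingers close. It gives the time, the measured TCP pose, the force and the opening at its end, in the units of the state.
- arm.sense(): the state, without advancing time (a new reading comes with each control period).
- get_image(name): name is "scene" or "top" or "wrist"; returns the picture (420x560x3 uint8, red, green, blue); there is no depth.
- calibration(name): a dict with "fx", "fy", "cx", "cy" (pixels), "k1" (the pictures are not rectified: a ray, as slopes to the right and down, at radius r is drawn at 1 + k1 r^2 times it, then the intrinsics apply), "rvec" (rotation vector, rad) and "tvec" (3), from world to camera coordinates, as OpenCV has them; the wrist camera has in their place "mount" (4x4, takes a point from camera to tool coordinates, whose origin is the TCP and whose axes are the tool frame's). Camera axes: x right, y down, z forward; pixel columns grow to the right and rows downward; lengths in m; the calibration is good to about 2 mm. A picture is of the moment at which its call begins: read the wrist's pose just before it. calibration takes no time and is no camera call.
- arm.close_job(): hands the job in, once; it reports no verdict.
The state is a dict: "clock": time; "joint_pos": joint angles; "joint_vel": joint speeds; "effort": joint torques, N m; "position": TCP position; "tool_rot": TCP orientation; "ft_force": force on the tool from outside, world axes, zero at the start; "ft_torque": the same for the moment, N m; "gripper_width": finger opening in m.
Only numpy, scipy, OpenCV 4.12 (cv2) and the standard library are available. Lean on these libraries where they do the work, as an engineer would, in place of code of your own. Each camera call takes 0.05 s, during which the arm holds its last target. There are 200 camera calls.

## Working session

There is one attempt and no reset: what is moved stays moved. The work goes in short steps, Python scripts to look and compute and a tool call to move; the robot and the scene stay as the last step left them, time stands still between calls to the robot, and variables do not carry over. Pictures are saved under pics/ and viewed, about 8 in all and at most 12, crops included, and the job is handed in when it is done.

Besides the shell and the picture viewer there is one more tool, called after ">>>" as name(argument=value, ...), one argument or row to a line, values as JSON. jog_arm: Moves the arm, as the interface text tells. Its arguments: {"type":"object","properties":{"rows":{"type":"array","items":{"type":"array"}},"force":{"type":"number"}},"required":["rows"]}

```bash
ls; mkdir -p pics; python3 - <<'E'
from rig import arm,get_image,calibration
import cv2
for n in("top","scene"):
    cv2.imwrite(f"pics/{n}0.png",get_image(n)[:,:,::-1]); print(n,calibration(n))
print(calibration("wrist")); print(arm.sense())
E
```

```text
pics
top {'fx': 458.4478462098145, 'fy': 458.4478462098145, 'cx': 277.43702907852065, 'cy': 209.26694095611072, 'k1': 0.04235876065374215, 'rvec': array([ 1.98936455, -2.21807817,  0.24881082]), 'tvec': array([-0.0209189 ,  0.54989758,  0.98759073])}
scene {'fx': 431.14094613589344, 'fy': 431.14094613589344, 'cx': 281.4072072431377, 'cy': 206.22237625075323, 'k1': -0.006127505539204617, 'rvec': array([ 1.33861399,  2.06330761, -0.97918044]), 'tvec': array([ 0.26602282, -0.24829302,  1.39842362])}
{'fx': 349.6041723359311, 'fy': 349.6041723359311, 'cx': 283.6547700822314, 'cy': 210.03622743957538, 'k1': -0.03521290438175735, 'mount': array([[ 9.99999910e-01, -1.71012225e-04, -3.88296774e-04,
         4.95969511e-04],
       [ 2.69497724e-04,  9.62863011e-01,  2.69990278e-01,
        -6.87259341e-02],
       [ 3.27704963e-04, -2.69990358e-01,  9.62862970e-01,
        -1.23292699e-01],
       [ 0.00000000e+00,  0.00000000e+00,  0.00000000e+00,
         1.00000000e+00]])}
{'clock': 0.1, 'joint_pos': array([-1.23558525e+00,  3.00406306e-01,  1.52147568e+00,  1.31884077e-05,
        1.32068210e+00, -6.65746359e-02]), 'joint_vel': array([-6.41280793e-04, -1.36788882e-03, -2.14581633e-03, -1.79757469e-03,
       -8.05550224e-04, -8.82165330e-05]), 'effort': array([ 7.31694145e-04, -5.44377851e+01, -3.62369120e+01, -1.34005104e-04,
        3.02109111e-03,  3.02857643e-05]), 'position': array([ 0.21504134, -0.50603459,  0.24980143]), 'tool_rot': array([[ 3.91059312e-01, -9.20365427e-01, -3.07505528e-04],
       [-9.20364969e-01, -3.91059425e-01,  9.21571759e-04],
       [-9.68435721e-04, -7.73719019e-05, -9.99999528e-01]]), 'ft_force': array([-0.00438747, -0.57238134, -0.14614112]), 'ft_torque': array([-0.01154178, -0.03691433,  0.04958732]), 'gripper_width': 0.08537863352040413}
```

View pics/top0.png

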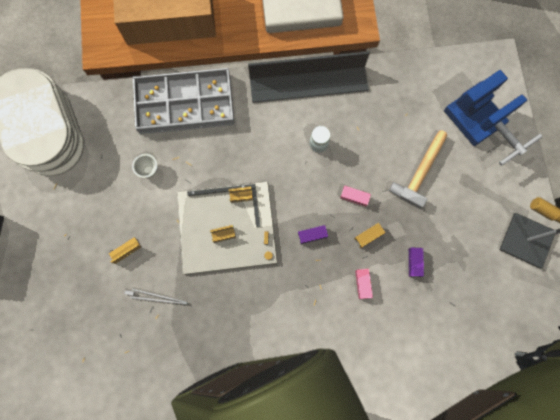

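View pics/scene0.png

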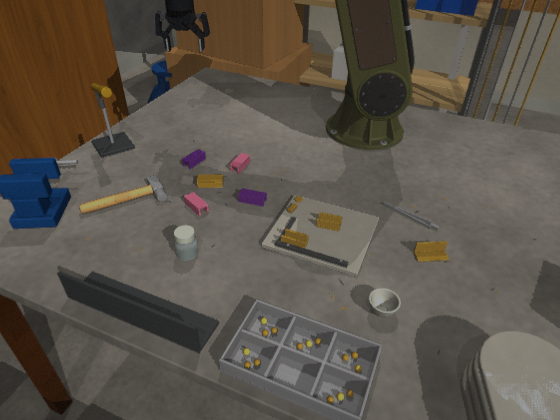

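Top view shows the board near (227,228) px, with the corner channel at (240,194) and the stray at (222,234). There are two brass candidates off the board: (371,236) and (124,250). The pink and purple pieces are decoys. An enlarged crop should settle which candidate is the cap.

```bash
python3 - <<'E'
import cv2,numpy as np
t=cv2.imread("pics/top0.png")
a=cv2.resize(t[175:285,170:286],None,fx=5,fy=5,interpolation=cv2.INTER_CUBIC) 
b=cv2.resize(t[215:260,345:397],None,fx=4,fy=4,interpolation=cv2.INTER_CUBIC)
c=cv2.resize(t[230:270,100:150],None,fx=4,fy=4,interpolation=cv2.INTER_CUBIC)
o=np.zeros((550,790,3),np.uint8); o[:550,:580]=a; o[:180,582:790]=b; o[200:360,582:782]=c
s=cv2.imread("pics/scene0.png"); d=cv2.resize(s[168:195,188:233],None,fx=4,fy=4,interpolation=cv2.INTER_CUBIC); o[370:370+108,582:582+180]=d
cv2.imwrite("pics/crop.png",o)
E
```

```text
(no output)
```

View pics/crop.png

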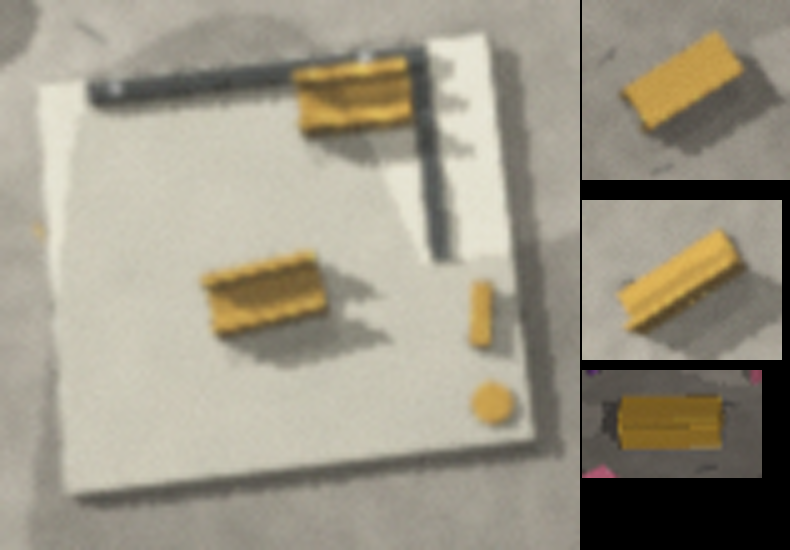

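Confirmed. The one at (371,236) has a flat web on top with its open side down, so it is the cap. The one at (124,250) is an L-section, so it is the offcut.

```bash
cat > h.py <<'E'
import numpy as np,cv2
from rig import arm,get_image,calibration
def rays(c,uv):
    uv=np.atleast_2d(np.asarray(uv,float)); d=np.stack([(uv[:,0]-c['cx'])/c['fx'],(uv[:,1]-c['cy'])/c['fy']],1); p=d.copy()
    for _ in range(20): p=d/(1+c['k1']*(p**2).sum(1,keepdims=True))
    return np.c_[p,np.ones(len(p))]
def topw(uv,z):
    c=calibration("top"); R=cv2.Rodrigues(c['rvec'])[0]; o=-R.T@c['tvec']; d=rays(c,uv)@R
    return o+d*((z-o[2])/d[:,2])[:,None]
def wristw(uv,z,s):
    c=calibration("wrist"); m=c['mount']; R=s['tool_rot']@m[:3,:3]; o=s['position']+s['tool_rot']@m[:3,3]; d=rays(c,uv)@R.T
    return o+d*((z-o[2])/d[:,2])[:,None]
def wristpx(P,s):
    c=calibration("wrist"); m=c['mount']; P=np.atleast_2d(P); q=((P-s['position'])@s['tool_rot']-m[:3,3])@m[:3,:3]
    p=q[:,:2]/q[:,2:]; p=p*(1+c['k1']*(p**2).sum(1,keepdims=True)); return p*[c['fx'],c['fy']]+[c['cx'],c['cy']]
def fit(w,loc):  # rigid 2D fit: returns origin, angle, residual
    w=w[:,:2];loc=np.asarray(loc,float);a=w-w.mean(0);b=loc-loc.mean(0)
    t=np.arctan2((b[:,0]*a[:,1]-b[:,1]*a[:,0]).sum(),(a*b).sum()); R=np.array([[np.cos(t),-np.sin(t)],[np.sin(t),np.cos(t)]])
    o=w.mean(0)-R@loc.mean(0); return o,t,np.abs(w-(loc@R.T+o)).max()
def tool(s,P): return (np.asarray(P)-s['position'])@s['tool_rot']/0.025
def yaw(s): return np.degrees(np.arctan2(s['tool_rot'][1,0],s['tool_rot'][0,0]))
E
python3 - <<'E'
from h import *
S=lambda c,x0,y0,f,dx=0:(np.array(c,float)-[dx,0]+.5)/f-.5+[x0,y0]
def show(n,c,z,loc,o=(170,175,5,0)):
    w=topw(S(c,*o),z); f=fit(w,loc); print(n,np.round(f[0],4),'deg',np.degrees(f[1]).round(2),'res',f[2].round(4)); return f
r=lambda l,w:[(w/2,l/2),(w/2,-l/2),(-w/2,-l/2),(-w/2,l/2)]
B=show('board',[(38,87),(487,35),(533,437),(70,492)],.012,r(.22,.2))
C=show('corner',[(292,72),(405,58),(412,120),(302,132)],.036,r(.054,.028))
T=show('stray',[(203,275),(312,253),(327,310),(218,335)],.036,r(.054,.028))
P=show('cap',[(622,92),(718,32),(745,70),(650,130)],.024,r(.066,.028),(345,215,4,582))
R=np.array([[np.cos(B[1]),-np.sin(B[1])],[np.sin(B[1]),np.cos(B[1])]])
print((C[0]-B[0])@R,(T[0]-B[0])@R, B[0]+R@[.057,-.043])
for n,p,z in(('disc',[(493,403)],.017),('bar',[(481,315)],.022)): print(n,topw(S(p,170,175,5),z),(topw(S(p,170,175,5),z)[0,:2]-B[0])@R)
print(topw([(145,165),(320,138),(410,195),(124,250)],.03))
E
```

```text
board [0.5277 0.0444] deg 0.61 res 0.0019
corner [0.5976 0.0026] deg 1.08 res 0.0015
stray [0.5075 0.0516] deg 6.88 res 0.002
cap [ 0.4685 -0.2902] deg 25.9 res 0.001
[ 0.06937412 -0.04256495] [-0.02016842  0.00737044] [0.58518639 0.00203796]
disc [[ 0.44758282 -0.04807031  0.017     ]] [-0.08113084 -0.09163591]
bar [[ 0.48871725 -0.04680088  0.022     ]] [-0.0399852  -0.09080584]
[[ 0.695028    0.22394167  0.03      ]
 [ 0.71813321 -0.20392493  0.03      ]
 [ 0.55207925 -0.39704902  0.03      ]
 [ 0.49438904  0.28084413  0.03      ]]
```

>>> jog_arm(
  rows=[
    [0, [-0.8, -0.97, 0], 0],
    [0, [-0.8, -0.97, 0], 0],
    [0, [-0.8, -0.97, 0], 0],
    [0, [-0.8, -0.97, 0], 0],
    [0, [-0.8, -0.97, 0], 0],
    [0, [-0.8, -0.97, 0], 0],
    [0, [-0.8, -0.97, 0], 0],
    [0, [-0.8, -0.97, 0], 0],
    [0, [-0.8, -0.97, 0], 0],
    [0, [-0.8, -0.97, 0], 0],
    [0, [-0.8, -0.97, 0], 0],
    [0, [-0.8, -0.97, 0], 0],
  ],
  force=30,
)

```text
clock: 1.6
position: [0.3923, -0.1608, 0.2475]
tool_rot: [[0.388, -0.922, -0.004], [-0.922, -0.388, 0.006], [-0.007, 0.001, -1.0]]
ft_force: [0.3, -0.9, 0.0]
gripper_width: 0.0426
```

>>> jog_arm(
  rows=[
    [0, [-0.8, -0.97, 0], 0],
    [0, [-0.8, -0.97, 0], 0],
    [0, [-0.8, -0.97, 0], 0],
    [0, [-0.8, -0.97, 0], 0],
    [0, [0, 0, 0], -1],
    [0, [0, 0, 0], -1],
    [0, [0, 0, 0], -1],
    [0, [0, 0, 0], -1],
    [0, [0, 0, 0], -1],
    [0, [0, 0, 0], -1],
    [0, [0, 0, 0], -1],
    [0, [0, 0, 0], -0.4],
  ],
)

```text
clock: 3.1
position: [0.4514, -0.0429, 0.245]
tool_rot: [[0.986, 0.164, -0.01], [0.164, -0.986, 0.007], [-0.009, -0.009, -1.0]]
ft_force: [-0.1, -0.3, 0.1]
gripper_width: 0.0427
```

>>> jog_arm(
  rows=[
    [0, [0.71, -0.84, 0.8], 0],
    [0, [0.71, -0.84, 0.8], 0],
    [0, [0.71, -0.84, 0.8], 0],
    [0, [0.71, -0.84, 0.8], 0],
    [0, [0, 0, 0], 0.24],
    [0, [0, 0, 0], 0],
  ],
)

```text
clock: 3.85
position: [0.5078, 0.0551, 0.1613]
tool_rot: [[0.992, 0.122, -0.013], [0.122, -0.992, 0.007], [-0.012, -0.008, -1.0]]
ft_force: [-0.4, 0.3, -0.2]
gripper_width: 0.0426
```

```bash
python3 - <<'E'
from h import *
s=arm.sense(); im=get_image("wrist")[:,:,::-1].copy()
print(s['position'],s['tool_rot'].round(4),yaw(s))
cv2.imwrite("pics/w1r.png",im)
cv2.imwrite("pics/w1.png",cv2.resize(im,(800,600),interpolation=cv2.INTER_CUBIC))
E
```

```text
[0.50782719 0.05508401 0.16129425] [[ 0.9924  0.1224 -0.0126]
 [ 0.1225 -0.9924  0.0069]
 [-0.0117 -0.0084 -0.9999]] 7.035586126943153
```

View pics/w1.png

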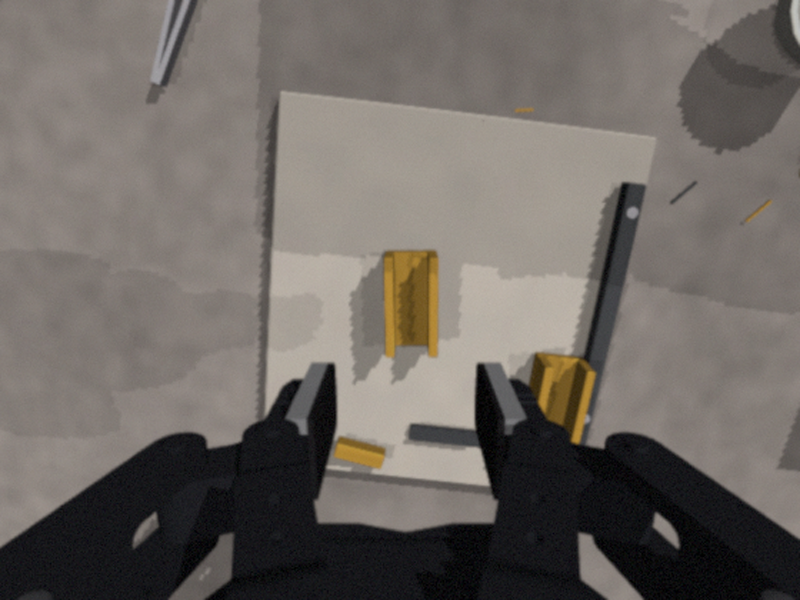

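Clear view (800×600 scale). The stray's top corners are near (385,252) and (438,356), the board corners at (281,92) and (655,137), the end strip's end at (410,426), and the corner channel at (565,395).

```bash
python3 - <<'E'
from h import *
s=arm.sense(); W=lambda p,z: wristw((np.array(p,float)+.5)*.7-.5,z,s)
b=W([(281,92),(655,137)],.012); e=W([(410,425)],.016); fs=W([(622,185),(588,355)],.022)
f=fit(np.r_[b,e],[(-.1,.11),(.1,.11),(-.01,-.07)]); print('board',f[0],np.degrees(f[1]),f[2], np.linalg.norm(b[0]-b[1]))
R=np.array([[np.cos(f[1]),-np.sin(f[1])],[np.sin(f[1]),np.cos(f[1])]])
print('strip x',((fs[:,:2]-f[0])@R))
t=fit(W([(385,252),(438,251),(438,356),(386,356)],.036),[(-.014,.027),(.014,.027),(.014,-.027),(-.014,-.027)])
print('stray',t[0],np.degrees(t[1]),t[2],(t[0]-f[0])@R)
c=W([(535,352),(594,367)],.036);print('corner',(c[:,:2]-f[0])@R, np.degrees(np.arctan2(*(c[1]-c[0])[1::-1])))
print('move->stray',tool(s,[*t[0],.05]),'dest',f[0]+R@[.02,-.043],f[0]+R@[.057,-.043])
E
```

```text
board [0.52901011 0.04156604] 0.5160268542139884 0.002132845674849393 0.19596200625990182
strip x [[ 0.08199944  0.08339875]
 [ 0.0838349  -0.01048108]]
stray [0.51034558 0.05212998] 7.550325463350756 0.0011840104724190892 [-0.01856863  0.01073161]
corner [[ 0.04950969 -0.00724941]
 [ 0.08262305 -0.01203621]] -7.7095537282225335
move->stray [0.14118936 0.16604997 4.44881006] dest [ 0.54939656 -0.00125209] [ 0.58639506 -0.00091886]
```

>>> jog_arm(
  rows=[
    [0, [0.13, 0.14, 0.95], -0.05],
    [0, [0, 0, 0.95], 0],
    [0, [0, 0, 0.95], 0],
    [0, [0, 0, 0.95], 0],
    [0, [0, 0, 0.7], 0],
    [0, [0, 0, 0.3], 0],
    [0, [0, 0, 0], 0],
  ],
)

```text
clock: 4.78
position: [0.5108, 0.0508, 0.0402]
tool_rot: [[0.991, 0.135, -0.008], [0.135, -0.991, 0.007], [-0.007, -0.008, -1.0]]
ft_force: [-0.3, -0.9, 0.6]
gripper_width: 0.0426
```

>>> jog_arm(
  rows=[
    [-1, [0, 0, 0], 0],
    [-1, [0, 0, 0], 0],
    [-1, [0, 0, 0], 0],
    [-1, [0, 0, 0], 0],
  ],
  force=30,
)

```text
clock: 5.28
position: [0.5116, 0.0507, 0.042]
tool_rot: [[0.991, 0.135, -0.006], [0.135, -0.991, 0.007], [-0.005, -0.008, -1.0]]
ft_force: [0.0, 1.1, -1.7]
gripper_width: 0.0271
```

>>> jog_arm(
  rows=[
    [-1, [0, 0, 0.08], 0.36],
    [-1, [0, 0, 0.04], 0.36],
    [-1, [0, 0, 0], 0],
  ],
)

```text
clock: 5.65
position: [0.5127, 0.0508, 0.0412]
tool_rot: [[1.0, 0.007, -0.003], [0.007, -1.0, 0.007], [-0.003, -0.007, -1.0]]
ft_force: [-0.6, 0.0, -2.1]
gripper_width: 0.0279
```

>>> jog_arm(
  rows=[
    [-1, [0, 0, 0.06], 0],
    [-1, [0, 0, 0.05], 0],
  ],
)

```text
clock: 5.9
position: [0.5129, 0.0508, 0.0409]
tool_rot: [[1.0, 0.008, -0.003], [0.008, -1.0, 0.007], [-0.002, -0.007, -1.0]]
ft_force: [-12.2, -2.0, 24.1]
gripper_width: 0.0271
```

>>> jog_arm(
  rows=[
    [-1, [0.2, 0.3, -0.02], 0],
    [-1, [0.25, 0.36, 0], 0],
    [-1, [0.25, 0.36, 0], 0],
    [-1, [0.25, 0.36, 0], 0],
    [-1, [0.2, 0.3, 0], 0],
  ],
)

```text
clock: 6.52
position: [0.5435, 0.007, 0.041]
tool_rot: [[1.0, 0.01, -0.003], [0.01, -1.0, 0.008], [-0.003, -0.008, -1.0]]
ft_force: [-1.6, 2.8, 4.8]
gripper_width: 0.0273
```

>>> jog_arm(
  rows=[
    [-1, [0.1, 0.12, 0], 0],
    [-1, [0, 0.08, 0], 0],
    [-1, [0, 0.05, 0], 0],
  ],
)

```text
clock: 6.9
position: [0.5466, 0.0002, 0.041]
tool_rot: [[1.0, 0.01, -0.003], [0.01, -1.0, 0.008], [-0.002, -0.008, -1.0]]
ft_force: [0.5, 1.8, 1.8]
gripper_width: 0.0272
```

>>> jog_arm(
  rows=[
    [-1, [0, 0.06, 0], 0],
    [-1, [0, 0.04, 0], 0],
  ],
)

```text
clock: 7.15
position: [0.5466, -0.0008, 0.0411]
tool_rot: [[1.0, 0.01, -0.002], [0.01, -1.0, 0.01], [-0.002, -0.01, -1.0]]
ft_force: [-0.3, 12.9, 2.6]
gripper_width: 0.0273
```

>>> jog_arm(
  rows=[
    [-0.15, [0, -0.02, 0], 0],
    [-0.15, [0, 0, 0], 0],
    [-0.15, [0, 0, -0.3], 0],
    [-0.15, [0, 0, -0.9], 0],
    [-0.15, [0, -0.3, -0.9], 0],
    [-0.15, [0, -0.3, -0.9], 0],
    [-1, [0, -0.3, -0.9], 0],
    [-1, [0, 0, 0], 0],
  ],
)

```text
clock: 8.15
position: [0.5463, 0.0209, 0.1436]
tool_rot: [[1.0, 0.01, -0.002], [0.01, -1.0, 0.009], [-0.002, -0.009, -1.0]]
ft_force: [-0.0, -0.5, -1.0]
gripper_width: 0.0007
```

```bash
python3 - <<'E'
from h import *
s=arm.sense(); im=get_image("wrist")[:,:,::-1].copy()
print(s['position'],yaw(s))
cv2.imwrite("pics/w2.png",cv2.resize(im,(800,600),interpolation=cv2.INTER_CUBIC))
E
```

```text
[0.54628383 0.0208531  0.14362737] 0.5516599730112692
```

View pics/w2.png

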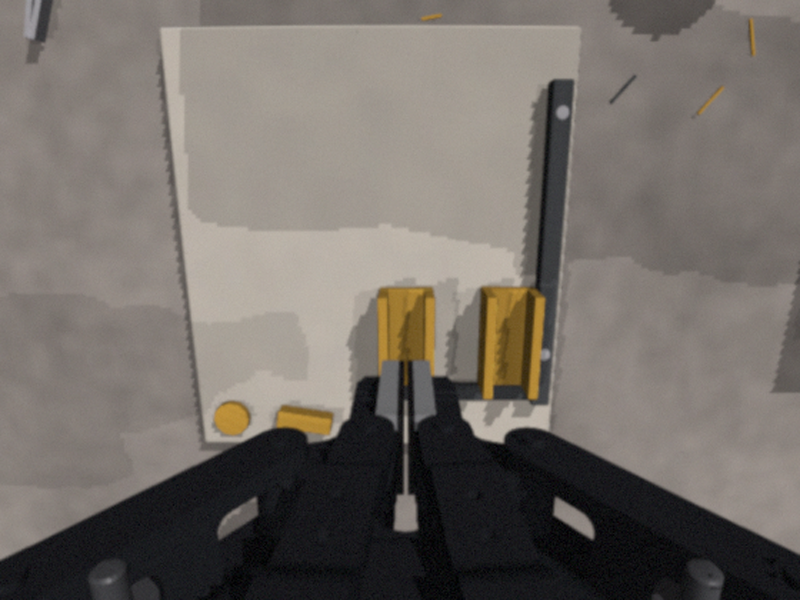

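The stray now lies square at (406,335), with its end at the strip and level with the corner channel at (512,340). Next I push it +x with closed fingers from its near side.

>>> jog_arm(
  rows=[
    [-1, [-0.75, 0.4, 0], 0],
    [-1, [-0.75, 0.4, 0.3], 0],
    [-1, [0, 0, 0.9], 0],
    [-1, [0, 0, 0.9], 0],
    [-1, [0, 0, 0.9], 0],
    [-1, [0, 0, 0.7], 0],
    [-1, [0, 0, 0.3], 0],
    [-1, [0, 0, 0.05], 0],
  ],
)

```text
clock: 9.2
position: [0.5027, -0.0019, 0.0314]
tool_rot: [[1.0, 0.007, -0.013], [0.007, -1.0, 0.009], [-0.013, -0.009, -1.0]]
ft_force: [0.2, 0.4, -0.0]
gripper_width: 0.0002
```

>>> jog_arm(
  rows=[
    [-1, [0.1, -0.1, -0.16], 0],
    [-1, [0.2, 0, 0], 0],
    [-1, [0.2, 0, 0], 0],
    [-1, [0.2, 0, 0], 0],
    [-1, [0.2, 0, 0], 0],
    [-1, [0.2, 0, 0], 0],
  ],
)

```text
clock: 9.95
position: [0.5326, 0.0009, 0.037]
tool_rot: [[1.0, 0.007, -0.012], [0.007, -1.0, 0.008], [-0.012, -0.009, -1.0]]
ft_force: [-3.2, -0.1, 2.0]
gripper_width: -0.0003
```

>>> jog_arm(
  rows=[
    [-1, [0.15, 0, 0.03], 0],
    [-1, [0.1, 0, 0], 0],
    [-1, [0.08, 0, 0], 0],
    [-1, [0.05, 0, 0], 0],
  ],
)

```text
clock: 10.45
position: [0.5427, 0.001, 0.036]
tool_rot: [[1.0, 0.007, -0.012], [0.007, -1.0, 0.008], [-0.012, -0.009, -1.0]]
ft_force: [-3.0, 0.9, 2.2]
gripper_width: -0.0001
```

>>> jog_arm(
  rows=[
    [-1, [0.08, 0, 0], 0],
    [-1, [0.06, 0, 0], 0],
    [-1, [0.04, 0, 0], 0],
  ],
)

```text
clock: 10.82
position: [0.5447, 0.0009, 0.0359]
tool_rot: [[1.0, 0.007, -0.02], [0.008, -1.0, 0.009], [-0.02, -0.009, -1.0]]
ft_force: [-14.5, -0.4, 12.7]
gripper_width: 0.0
```

>>> jog_arm(
  rows=[
    [-1, [-0.2, 0, 0], 0],
    [-1, [-0.4, 0, -0.2], 0],
    [-1, [-0.4, 0, -0.9], 0],
    [-1, [0, -0.6, -0.9], 0],
    [-1, [0, -0.6, -0.9], 0],
    [-1, [0, -0.6, -0.9], 0],
    [-1, [0, 0, -0.4], 0],
    [-1, [0, 0, 0], 0],
  ],
)

```text
clock: 11.82
position: [0.5188, 0.0452, 0.1459]
tool_rot: [[1.0, 0.007, -0.017], [0.007, -1.0, 0.009], [-0.017, -0.009, -1.0]]
ft_force: [0.9, 0.3, -0.3]
gripper_width: 0.0001
```

```bash
python3 - <<'E'
from h import *
s=arm.sense(); im=get_image("wrist")[:,:,::-1].copy()
print(s['position'],yaw(s),s['tool_rot'][:,2])
cv2.imwrite("pics/w3.png",cv2.resize(im,(800,600),interpolation=cv2.INTER_CUBIC))
E
```

```text
[0.51875276 0.04524466 0.14586866] 0.4032343524727169 [-0.01674181  0.00856733 -0.99982314]
```

View pics/w3.png

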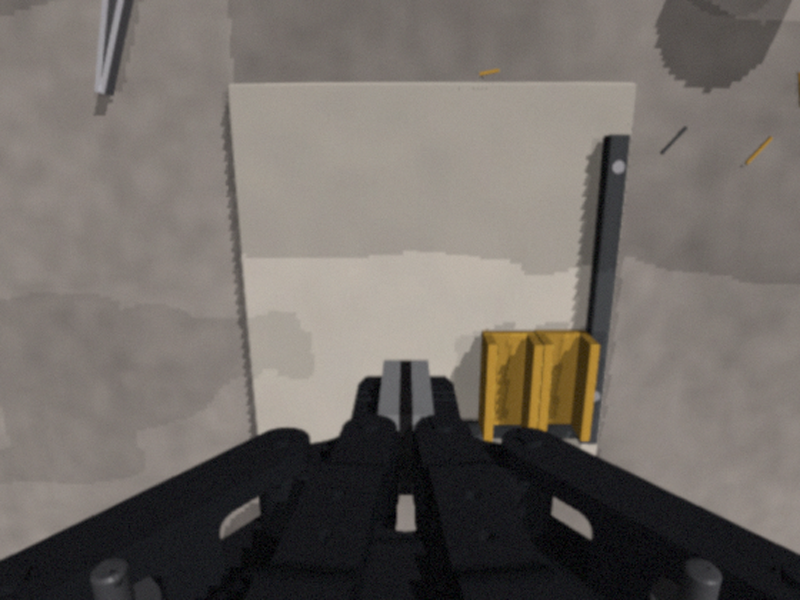

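The two channels are flush: the stray at (512,385), the corner at (570,385), and the meeting line near x=540, with their ends level. I'll compute the seat position from this view and the move over to the cap.

```bash
python3 - <<'E'
from h import *
s=arm.sense(); W=lambda p,z: wristw((np.array(p,float)+.5)*.7-.5,z,s)
w=W([(482,333),(600,342),(592,441),(484,440)],.036); print(w)
b=W([(230,85),(635,84)],.012);print(b, np.linalg.norm(b[0]-b[1]))
f=fit(w,[(-.028,.027),(.028,.027),(.028,-.027),(-.028,-.027)]);print('seat',f[0],np.degrees(f[1]),f[2])
print('to cap',tool(s,[.4685,-.2902,.15]))
E
```

```text
[[ 0.55486885  0.03279651  0.036     ]
 [ 0.61341763  0.02877356  0.036     ]
 [ 0.61542969 -0.02626646  0.036     ]
 [ 0.55877391 -0.02631849  0.036     ]]
[[0.43080608 0.14985196 0.012     ]
 [0.6262633  0.15138508 0.012     ]] 0.19546323568930668
seat [0.58562252 0.00224628] 0.4412203058208845 0.0037666501902360143
to cap [-2.09850936 13.40050158 -0.26552171]
```

>>> jog_arm(
  rows=[
    [1, [-0.19, 1, 0], 0],
    [1, [-0.19, 1, 0], 0],
    [1, [-0.19, 1, 0], 0],
    [1, [-0.19, 1, 0], 0],
    [1, [-0.19, 1, 0], 0],
    [1, [-0.19, 1, 0], 0],
    [1, [-0.19, 1, 0], 0],
    [1, [-0.19, 1, 0], 0],
    [1, [-0.19, 1, 0], 0],
    [1, [-0.19, 1, 0], 0],
    [1, [0, 0.8, 0], 0],
    [1, [0, 0, 0], 0],
  ],
)

```text
clock: 13.38
position: [0.4643, -0.238, 0.1312]
tool_rot: [[0.999, 0.001, -0.034], [0.001, -1.0, 0.014], [-0.034, -0.014, -0.999]]
ft_force: [-0.5, 0.4, 0.0]
gripper_width: 0.0855
```

>>> jog_arm(
  rows=[
    [1, [0, 0, 0], 1],
    [1, [0, 0, 0], 1],
    [1, [0, 0, 0], 1],
    [1, [0, 0, 0], 1],
    [1, [0, 0, 0], 1],
    [1, [0, 0, 0], 1],
    [1, [0, 0, 0], 0.4],
    [1, [0, 0, 0], 0],
  ],
)

```text
clock: 14.38
position: [0.4646, -0.2333, 0.1281]
tool_rot: [[0.408, -0.912, -0.038], [-0.912, -0.409, 0.017], [-0.032, 0.028, -0.999]]
ft_force: [0.1, -0.5, -0.2]
gripper_width: 0.0854
```

Tool tilt has crept up to 2.4°. Before descending I'll test whether a quick +x motion undoes it.

>>> jog_arm(
  rows=[
    [1, [0.4, -0.9, 0], 0],
    [1, [0.4, -0.9, 0], 0],
    [1, [0, 0, 0], 0],
  ],
)

```text
clock: 14.75
position: [0.515, -0.2319, 0.1256]
tool_rot: [[0.414, -0.909, -0.039], [-0.909, -0.415, 0.018], [-0.033, 0.028, -0.999]]
ft_force: [-0.1, -0.1, -0.3]
gripper_width: 0.0853
```

>>> jog_arm(
  rows=[
    [1, [0.1, 0.4, 0], 0],
    [1, [0.1, 0.4, 0], 0],
    [1, [0.1, 0.4, 0], 0],
    [1, [0.1, 0.4, 0], 0],
    [1, [0.1, 0.4, 0], 0],
    [1, [0, 0, 0], 0],
  ],
)

```text
clock: 15.5
position: [0.4696, -0.2667, 0.1268]
tool_rot: [[0.415, -0.909, -0.04], [-0.909, -0.416, 0.018], [-0.033, 0.029, -0.999]]
ft_force: [0.7, -0.2, 0.5]
gripper_width: 0.0854
```

```bash
python3 - <<'E'
from h import *
s=arm.sense(); im=get_image("wrist")[:,:,::-1].copy()
print(s['position'],yaw(s))
cv2.imwrite("pics/w4.png",cv2.resize(im,(800,600),interpolation=cv2.INTER_CUBIC))
E
```

```text
[ 0.4696253  -0.26666387  0.12683403] -65.47088485488771
```

View pics/w4.png

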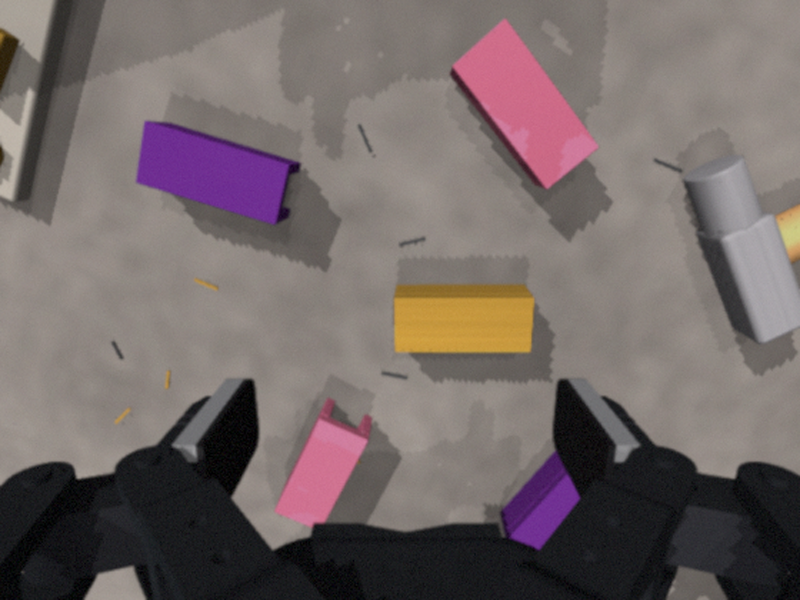

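The brass cap sits at (463,323), with its top corners at (396,297), (532,294), (531,352) and (396,352). The decoys stay clear of the finger path.

```bash
python3 - <<'E'
from h import *
s=arm.sense(); W=lambda p,z: wristw((np.array(p,float)+.5)*.7-.5,z,s)
w=W([(396,297),(532,295),(531,352),(396,352)],.024)
f=fit(w,[(-.033,.014),(.033,.014),(.033,-.014),(-.033,-.014)]);print('cap',f[0],np.degrees(f[1]),f[2],yaw(s))
for z in (.06,.024): print(z,tool(s,[*f[0],z]))
E
```

```text
cap [ 0.47157448 -0.29279736] -64.28979737488538 0.0013937509780229673 -65.45473916924115
0.06 [1.07435912 0.30134173 2.64927224]
0.024 [1.12195196 0.25995742 4.08789042]
```

>>> jog_arm(
  rows=[
    [1, [0.5, 0.15, 0], -0.11],
    [1, [0.5, 0.13, 0.3], 0],
    [1, [0.1, 0, 0.7], 0],
    [1, [0, 0, 0.7], 0],
    [1, [0, 0, 0.6], 0],
    [1, [0, 0, 0.5], 0],
    [1, [0, 0, 0.3], 0],
    [1, [0, 0, 0], 0],
  ],
)

```text
clock: 16.55
position: [0.4722, -0.2937, 0.0413]
tool_rot: [[0.435, -0.9, -0.042], [-0.9, -0.436, 0.02], [-0.036, 0.029, -0.999]]
ft_force: [-0.9, 0.3, -0.2]
gripper_width: 0.0858
```

>>> jog_arm(
  rows=[
    [1, [0, 0, 0.3], 0],
    [1, [0, 0, 0.2], 0],
    [1, [0, 0, 0.15], 0],
    [1, [0, 0, 0], 0],
  ],
)

```text
clock: 17.05
position: [0.4721, -0.2936, 0.025]
tool_rot: [[0.435, -0.9, -0.041], [-0.9, -0.436, 0.019], [-0.034, 0.028, -0.999]]
ft_force: [0.5, 1.0, -0.0]
gripper_width: 0.0854
```

>>> jog_arm(
  rows=[
    [1, [0, 0, 0.1], 0],
    [1, [0, 0, 0], 0],
    [-0.3, [0, 0, 0], 0],
    [-0.3, [0, 0, 0], 0],
    [-0.3, [0, 0, 0], 0],
    [-0.3, [0, 0, 0], 0],
  ],
  force=40,
)

```text
clock: 17.8
position: [0.4722, -0.2937, 0.0231]
tool_rot: [[0.435, -0.9, -0.04], [-0.9, -0.436, 0.018], [-0.034, 0.028, -0.999]]
ft_force: [0.0, 0.0, 0.4]
gripper_width: 0.0647
```

>>> jog_arm(
  rows=[
    [-0.3, [0, 0, -0.3], 0],
    [-0.3, [0, 0, -0.6], 0],
    [-0.3, [0, 0, -0.9], 0],
    [-0.3, [0, 0, -0.9], 0],
    [-0.3, [0, 0, -0.9], 0],
    [-0.3, [0, 0, -0.6], 0],
    [-0.3, [0, 0, 0], 0],
  ],
)

```text
clock: 18.68
position: [0.4767, -0.2959, 0.1358]
tool_rot: [[0.435, -0.9, -0.038], [-0.9, -0.436, 0.017], [-0.032, 0.027, -0.999]]
ft_force: [0.1, -0.2, -2.0]
gripper_width: 0.0646
```

>>> jog_arm(
  rows=[
    [-0.3, [-0.5, -0.5, 0], 0],
    [-0.3, [-0.8, -0.83, 0], 0],
    [-0.3, [-0.8, -0.83, 0], 0],
    [-0.3, [-0.8, -0.83, 0], 0],
    [-0.3, [-0.8, -0.83, 0], 0],
    [-0.3, [-0.8, -0.83, 0], 0],
    [-0.3, [-0.8, -0.83, 0], 0],
    [-0.3, [-0.8, -0.83, 0], 0],
    [-0.3, [-0.8, -0.83, 0], 0],
    [-0.3, [-0.8, -0.83, 0], 0],
    [-0.3, [-0.5, -0.5, 0], 0],
    [-0.3, [0, 0, 0], 0],
  ],
)

```text
clock: 20.18
position: [0.5769, 0.0007, 0.1264]
tool_rot: [[0.437, -0.898, -0.054], [-0.898, -0.439, 0.022], [-0.044, 0.039, -0.998]]
ft_force: [-0.1, -0.5, -0.5]
gripper_width: 0.0653
```

>>> jog_arm(
  rows=[
    [-0.3, [0, 0, 0], 0.5],
    [-0.3, [0, 0, 0], 0.7],
    [-0.3, [0, 0, 0], 0.7],
    [-0.3, [0, 0, 0], 0.5],
    [-0.3, [0, 0, 0], 0],
  ],
)

```text
clock: 20.8
position: [0.5751, -0.002, 0.1248]
tool_rot: [[0.019, -0.998, -0.058], [-1.0, -0.021, 0.022], [-0.023, 0.057, -0.998]]
ft_force: [-0.3, -0.2, -1.3]
gripper_width: 0.0649
```

>>> jog_arm(
  rows=[
    [-0.3, [-0.12, -0.4, 0.3], 0.05],
    [-0.3, [0, 0, 0.6], 0],
    [-0.3, [0, 0, 0.6], 0],
    [-0.3, [0, 0, 0.2], 0],
    [-0.3, [0, 0, 0], 0],
  ],
)

```text
clock: 21.42
position: [0.5822, 0.0019, 0.0772]
tool_rot: [[0.014, -0.998, -0.06], [-1.0, -0.015, 0.022], [-0.023, 0.06, -0.998]]
ft_force: [-0.1, 0.2, -0.9]
gripper_width: 0.0645
```

```bash
python3 - <<'E'
from h import *
s=arm.sense(); im=get_image("wrist")[:,:,::-1].copy()
print(s['position'],yaw(s))
cv2.imwrite("pics/w5.png",cv2.resize(im,(800,600),interpolation=cv2.INTER_CUBIC))
E
```

```text
[0.58221347 0.00190332 0.07718038] -89.2055379275789
```

View pics/w5.png

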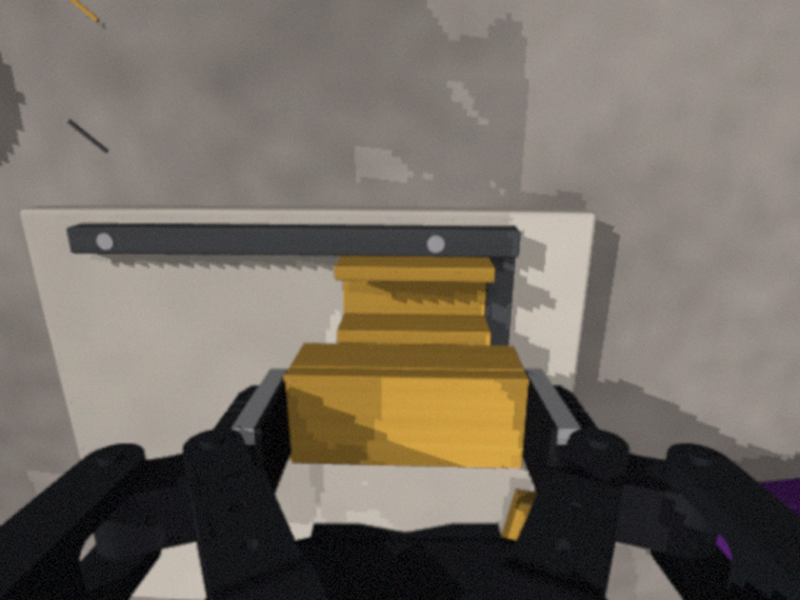

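The cap is held squarely, with its top face corners at (287,375), (526,375), (522,466) and (292,463). The corner channel's flange ends show at (335,257) and (494,257). I'll compute the remaining offset between them.

```bash
python3 - <<'E'
from h import *
s=arm.sense(); W=lambda p,z: wristw((np.array(p,float)+.5)*.7-.5,z,s)
print('far flange outer', W([(335,257),(494,257)],.036), 'meet',W([(340,317),(488,317)],.036))
print('cap top',W([(287,375),(526,375),(522,466),(292,463)],.078).round(4), W([(287,375),(526,375),(522,466),(292,463)],.078).mean(0))
print('cap bottom',W([(306,345),(515,345)],.054))
print('strip inner',W([(70,252),(505,255)],.022),'board far',W([(25,211),(592,214)],.012))
E
```

```text
far flange outer [[ 0.61756542  0.0264336   0.036     ]
 [ 0.61858933 -0.02607442  0.036     ]] meet [[ 0.59628851  0.02539174  0.036     ]
 [ 0.59742986 -0.02552353  0.036     ]]
cap top [[ 0.5956  0.0334  0.078 ]
 [ 0.5973 -0.03    0.078 ]
 [ 0.5684 -0.0316  0.078 ]
 [ 0.5674  0.0339  0.078 ]] [0.58218618 0.00143612 0.078     ]
cap bottom [[ 0.59361049  0.03352989  0.054     ]
 [ 0.59516992 -0.03167177  0.054     ]]
strip inner [[ 0.6142406   0.12738082  0.022     ]
 [ 0.61592142 -0.03221272  0.022     ]] board far [[ 0.62760451  0.14952252  0.012     ]
 [ 0.62961983 -0.0648349   0.012     ]]
```

>>> jog_arm(
  rows=[
    [-0.3, [0.05, -0.22, 0], 0],
    [-0.3, [0, -0.02, 0.25], 0],
    [-0.3, [0, 0, 0.15], 0],
    [-0.3, [0, 0, 0], 0],
  ],
)

```text
clock: 21.98
position: [0.5886, 0.0008, 0.0674]
tool_rot: [[0.014, -0.998, -0.058], [-1.0, -0.015, 0.022], [-0.023, 0.058, -0.998]]
ft_force: [1.1, -0.2, -2.2]
gripper_width: 0.065
```

```bash
python3 - <<'E'
from h import *
s=arm.sense(); im=get_image("wrist")[:,:,::-1].copy(); sc=get_image("scene")[:,:,::-1]
print(s['position'],yaw(s),s['tool_rot'][:,2])
o=np.zeros((600,800,3),np.uint8)
o[:300,:800]=cv2.resize(im[150:345,140:420],(800,557),interpolation=cv2.INTER_CUBIC)[:300]
o[300:]=cv2.resize(sc[200:275,245:345],(800,600),interpolation=cv2.INTER_CUBIC)[150:450]
cv2.imwrite("pics/w6.png",o)
E
```

```text
[0.58864788 0.00079193 0.06735343] -89.20235925023303 [-0.05826002  0.02205634 -0.99805776]
```

View pics/w6.png

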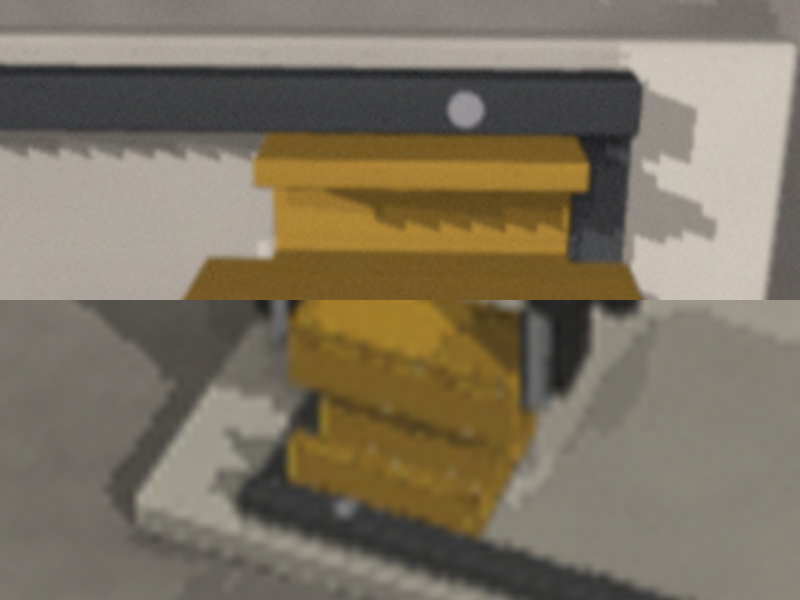

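```bash
python3 - <<'E'
from h import *
s=arm.sense(); W=lambda p,z: wristw((np.array(p,float)+.5)/2.857-.5+[140,150],z,s).round(4)
print('flange top outer',W([(257,160),(586,163)],.036));print('flange top inner',W([(256,187),(588,190)],.036))
print('outer face at strip',W([(266,134),(578,137)],.022))
print('inner flange top',W([(275,250),(570,255)],.036))
print('cap bottom',W([(208,258),(630,262)],.0443))
E
```

```text
flange top outer [[ 0.6144  0.0263  0.036 ]
 [ 0.615  -0.0261  0.036 ]]
flange top inner [[ 0.6098  0.0266  0.036 ]
 [ 0.6104 -0.0267  0.036 ]]
outer face at strip [[ 0.6145  0.0271  0.022 ]
 [ 0.6151 -0.0267  0.022 ]]
inner flange top [[ 0.5988  0.0239  0.036 ]
 [ 0.5991 -0.0246  0.036 ]]
cap bottom [[ 0.6008  0.0331  0.0443]
 [ 0.6017 -0.0327  0.0443]]
```

The cap's lower edge is at x=.6012 against the .6007 wanted, and centred in y to within 0.1 mm. Lowering it in small steps.

>>> jog_arm(
  rows=[
    [-0.3, [0.01, -0.01, 0.15], 0],
    [-0.3, [0, -0.01, 0.15], 0],
    [-0.3, [0.01, -0.01, 0.15], 0],
    [-0.3, [0, -0.01, 0.15], 0],
    [-0.3, [0, 0, 0], 0],
  ],
)

```text
clock: 22.7
position: [0.5888, 0.0007, 0.0516]
tool_rot: [[0.014, -0.998, -0.058], [-1.0, -0.015, 0.022], [-0.023, 0.058, -0.998]]
ft_force: [-0.8, -0.2, -1.6]
gripper_width: 0.0648
```

>>> jog_arm(
  rows=[
    [-0.3, [0, 0.02, 0.12], 0],
    [-0.3, [0, 0, 0.1], 0],
    [-0.3, [0, 0, 0.06], 0],
    [-0.3, [0, 0, 0], 0],
  ],
)

```text
clock: 23.2
position: [0.588, 0.0008, 0.0442]
tool_rot: [[0.014, -0.998, -0.058], [-1.0, -0.015, 0.022], [-0.023, 0.057, -0.998]]
ft_force: [-0.2, 0.5, -2.3]
gripper_width: 0.0646
```

>>> jog_arm(
  rows=[
    [-0.3, [0, 0, 0.05], 0],
    [-0.3, [0, 0, 0.04], 0],
    [-0.3, [0, 0, 0.03], 0],
  ],
)

```text
clock: 23.58
position: [0.588, 0.0009, 0.0415]
tool_rot: [[0.014, -0.998, -0.057], [-1.0, -0.015, 0.022], [-0.023, 0.057, -0.998]]
ft_force: [-3.4, -0.1, 6.4]
gripper_width: 0.0651
```

>>> jog_arm(
  rows=[
    [-0.3, [0, 0, 0.03], 0],
    [1, [0, 0, 0], 0],
    [1, [0, 0, 0], 0],
    [1, [0, 0, 0], 0],
    [1, [0, 0, -0.2], 0],
    [1, [0, 0, -0.6], 0],
    [1, [0, 0, -0.9], 0],
    [1, [0, -0.3, -0.9], 0],
    [1, [0, -0.3, -0.9], 0],
    [1, [0, -0.3, -0.9], 0],
    [1, [0, 0, 0], 0],
  ],
)

```text
clock: 24.95
position: [0.6184, -0.0014, 0.1597]
tool_rot: [[0.014, -0.999, -0.052], [-1.0, -0.015, 0.022], [-0.022, 0.051, -0.998]]
ft_force: [0.0, 1.0, -0.4]
gripper_width: 0.0855
```

```bash
python3 - <<'E'
from h import *
s=arm.sense(); im=get_image("wrist")[:,:,::-1].copy(); sc=get_image("scene")[:,:,::-1]; t=get_image("top")[:,:,::-1]
print(s['position'],yaw(s),s['gripper_width'])
cv2.imwrite("pics/t7.png",t); cv2.imwrite("pics/w7r.png",im)
o=np.zeros((600,800,3),np.uint8)
o[:300,:]=cv2.resize(im[190:340,80:480],(800,300),interpolation=cv2.INTER_CUBIC)
o[300:,:400]=cv2.resize(sc[200:275,250:350],(400,300),interpolation=cv2.INTER_CUBIC)
o[300:,400:]=cv2.resize(t[165:285,115:275],(400,300),interpolation=cv2.INTER_CUBIC)
cv2.imwrite("pics/w7.png",o)
E
```

```text
[ 0.61835422 -0.00141448  0.15969301] -89.19097638904626 0.08551931724126965
```

View pics/w7.png

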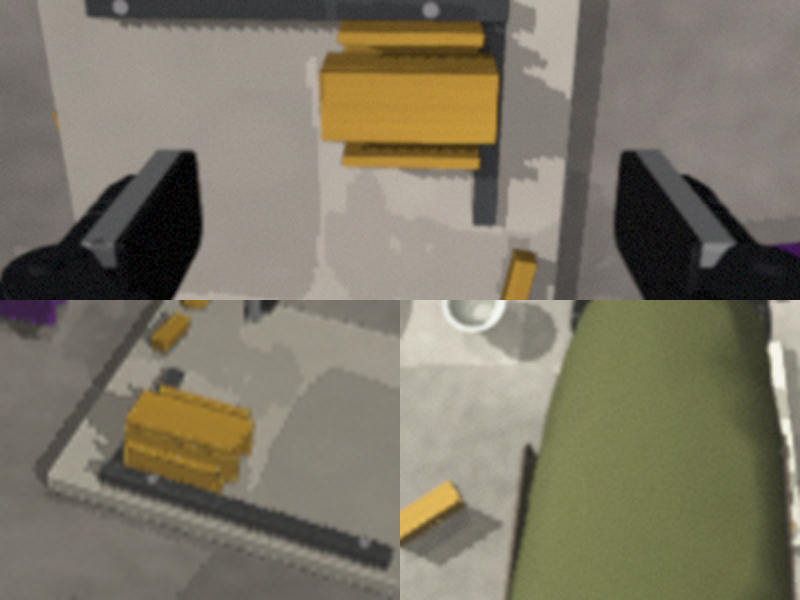

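The cap is seated: its top corners are at (322,72) and (496,143) in the crop, with a flange showing on each side. One numeric check, then I hand in.

```bash
python3 - <<'E'
from h import *
s=arm.sense(); W=lambda p,z: wristw((np.array(p,float)+.5)/2-.5+[80,190],z,s).round(4)
for z in(.042,.048):
    w=W([(321,72),(497,73),(496,143),(322,139)],z); print('cap',z,w.mean(0),'len',w[0,1]-w[1,1],'wid',w[0,0]-w[3,0],'yaw',np.degrees(np.arctan2(*(w[0]-w[1])[[1,0]]))-90)
print('corner ends',W([(338,38),(484,38)],.036),'stray near edge',W([(344,162),(479,164)],.036))
E
```

```text
cap 0.042 [5.866e-01 3.000e-04 4.200e-02] len 0.06319999999999999 wid 0.026900000000000035 yaw 0.9065031439480578
cap 0.048 [5.8935e-01 2.0000e-04 4.8000e-02] len 0.0616 wid 0.0262 yaw 0.9300445967184459
corner ends [[ 0.6108  0.0265  0.036 ]
 [ 0.612  -0.0264  0.036 ]] stray near edge [[ 0.5602  0.0251  0.036 ]
 [ 0.5607 -0.027   0.036 ]]
```

```bash
python3 -c "
from rig import arm
print(arm.close_job())"
```

```text
the job is handed in; nothing more can be done
None
```

The soldering rest is built and handed in at about 25 s of the 72 s allowed. No verdict is reported.

- **Stray channel:** I gripped it, squared it up, slid it along the board to the end strip (13 N contact), then pushed it against the corner channel with closed fingers (14.5 N). The picture afterwards showed the two channels flush with their ends level. When the fingers first closed, the wrist force read about −2 N and the tool rose about 2 mm. The stray may have come up by that much for a moment before I pressed it back down, well under the 10 mm limit.
- **Cap channel:** I took it over its two ends, lined it up with the wrist camera and lowered it in small steps until it touched, then released it. It was released 18.4 mm above the height at which it was picked up (18 mm expected), so it is fully down.
- **Last checks:** The cap's centre is at (0.5866, 0.0003) m, within about 1 mm of the middle of the two channels. Its yaw is about 0.9° in the world, against about 0.5° for the board. The arm was clear of everything. The last pictures show the square bar in place; I did not re-measure the other bystanders, and none was in the arm's path.
- **What disagreed:** The camera under-read known lengths (63.2 mm for the 66 mm cap, 195.5 mm for the 200 mm board), and my estimates of the seat's x spread by a few millimetres until the close view settled it. The tool's tilt also crept up to about 0.06 rad during the moves. I left it uncorrected because the cap shared only about 0.03 rad of it and looked flat once released.

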